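# Code an oil flask on the sprung nest

## Task

Code the amber oil flask: first slide the loose print head squarely up against the dock plate of the coding nest, centred on it, so that no gap is left, and leave it there. Then stand the amber flask in the orange sprung ring, press it straight down until the ring is fully down on its stop, firmly but without ramming it, and finish while still holding the flask pressed down there, upright. Do not disturb the green flask or the nut tin.

Things in the scene. Friction and masses are not known exactly. Their poses are not given: they have to be found in the camera images.
- nest: Coding nest, a heavy fixture fixed to the bench (it does not move): grey base plate 140 mm (x) by 134 mm (y) by 12 mm, a round white housing 112 mm across up to 35 mm high, and on its +y edge a dark upright dock plate 90 mm wide (x), 10 mm thick and 55 mm high. Origin on the bench on the vertical axis of the orange ring; own +y points to the dock plate and the print head.
- dock (a point): Centre of the outer (+y) face of the nest's dock plate: 72 mm from the ring's axis along the nest's +y, 30 mm above the bench. Axes as the nest's.
- ring (a joint): Travel of the orange sprung ring straight down (m): 0 when up, 0.014 fully down on its solid stop. Spring 600 N/m with about 5 N preload: fully down at about 13 N in all, of which the flask's own weight gives 3 to 5 N (alone it hardly sinks the ring); it springs up when let go.
- ring_seat (a point): Centre of the ring's upper edge, on its axis, moving with it: 65 mm above the bench when up, 51 mm when fully down. Ring 88 mm outside, 60 mm hole, 12 mm thick, on three spring pins. The flask's ball rests on the edge of the hole, its foot then 6 to 7 mm below this point.
- head: Loose print head, about 0.7 kg, on the bench, a gap off the dock plate. Origin on the bench below the middle of its flat front face (90 mm wide, looking along its own -y); the body runs 150 mm to +y: black tower 92 mm high for 50 mm, then a grey bay 55 mm high. A nozzle block 34 mm wide, 66 to 92 mm up, juts 23 mm beyond the face, over the dock plate. Home: axes parallel to the nest's.
- head_face (a point): Centre of the head's front face, 30 mm above the bench; meets dock when the head is home. The nozzle's tip is then 49 mm from the ring's axis and 8 mm clear of the flask's belly. Axes as the head's.
- head_grip (a point): Middle of the head's blue carrying handle: a bar along the head's x, 16 mm thick (y) and 16 mm high, free 56 mm long between its posts, centre 85 mm above the bench and 97 mm behind the front face; 22 mm free space below the bar, 39 mm between bar and tower. Axes as the head's. Sliding the head along the bench can take up to about 12 N.
- flask: Amber glass oil flask with a closed black stopper, about 0.38 kg: ball-shaped belly 82 mm across with its centre 35 mm above the foot, flat foot 44 mm, neck 29 mm, stopper 34 mm across from 92 to 122 mm above the foot. Origin at the centre of its foot, z up along its axis.
- flask_cap (a point): On the amber flask's axis at half height of its stopper, 107 mm above the foot: the place to grip it from above.
- green_flask: Green glass flask of the same shape and size; bystander. Origin at the centre of its foot.
- tin: Round nut tin with a brass-coloured lid, 74 mm across, 92 mm high; bystander. Origin at the centre of its underside.

How it is judged:
On the way, in this order (a step that is already met when the one before it is completed fails the run):
1. the print head stands flush, square and centred against the dock plate (y of head_face in the frame of dock below 0.003 m and x of head_face in the frame of dock between -0.01 and 0.01 m and angle between the y axis of head and the y axis of nest, either way round below 0.06 rad and angle between head's own z axis and vertical below 0.05 rad), for 0.2 s.
2. the amber flask sits upright in the sprung ring (horizontal distance between flask and ring_seat below 0.006 m and angle between flask's own z axis and vertical below 0.12 rad and z of flask in the frame of ring_seat between -0.012 and -0.003 m and contact force between flask and nest above 1 N), for 0.1 s.
At the end, for the whole second after the job is handed in: Fingers still hold the amber flask pressed in the ring: ring over 12 of 14 mm down, over 9 N, flask seated within 6 mm of the axis, upright within 0.12 rad, still. Print head under 3 mm from the dock plate, within 10 mm of centred, 0.06 rad of square, flat (all of step 1 and value of joint ring above 0.012 m and contact force between flask and nest above 9 N and contact force between the fingers and flask above 3 N and horizontal distance between flask and ring_seat below 0.006 m and angle between flask's own z axis and vertical below 0.12 rad and z of flask in the frame of ring_seat between -0.012 and -0.003 m and linear speed of flask below 0.02 m/s); the arm keeps its last pose, push and grip.
It fails at once if the green flask or the nut tin is moved by more than 30 mm or tipped (distance of any of green_flask, tin from where it was at the start of the episode above 0.03 m or angle between any of green_flask, tin's own z axis and vertical above 0.4 rad).
It fails at once if the flask is rammed into the nest with more than 80 N (contact force between flask and nest above 80 N).
It also fails if it takes over 48 s, if anything falls off the work surface, if the arm or the gripper's body presses on something with over 40 N, if the wrist force passes 120 N, or if a joint passes its speed limit or range.

## Robot

A 7-joint arm with a two-finger parallel gripper is mounted at the origin on the work surface. World frame = base frame: x ahead of the robot, y to its left, z up, the work surface at z = 0. Lengths are in m, angles in rad, forces in N, time in s.
With the tool pointing down it reaches from about 0.35 to 0.9 m from the base axis. Payload 8.1 kg.
Tool frame: the origin (TCP) lies at the very end of the fingers, on their centre line; the grasp point (between the pads) lies 19 mm behind it; z points along the fingers, y is the line along which they close (so a half turn about z gives the same grasp; the last joint's range is limited). The gripper opens to 92 mm and grips with 3 to 60 N. Pads are 19 mm wide; open, the fingers measure 130 mm over their backs; the gripper's body (75 mm by 190 mm) begins 47 mm behind the grasp point.
Start: joints at [1.12, 0.434, 0.025, 1.573, -0.012, 1.134, -0.075], TCP at [0.213, -0.588, 0.227] pointing down, gripper open.
Joint ranges: [-2.62, 2.62], [-0.44, 2.09], [-1.27, 1.32], [0.08, 2.57], [-1.32, 4.46], [0.12, 2], [-2.74, 2.74]. Speed limits (rad/s): [2.22, 2.22, 3.01, 3.01, 3.14, 3.14, 3.14].

## Interface

Orientations are given as a rotation vector (axis times angle).
In Python, from cell import readout, cams, job gives the robot as it stands.
- The arm moves only by the tool drive_tool, never from a script. Its argument "commands" is a list of rows, each a list of 3 entries, a list of its own where there are three numbers: the turn, a rotation vector about the tool's x, y, z in rad, then the shift along the tool's x, y, z in cm, then the gripper's target within -1 to 1 (fully open at 1, half-way at 0, shut at -1). A call has 1 to 20 rows; each row is the pose to reach, as a shift and turn from the pose commanded when the call began, along the tool's axes at that moment; what a row does not reach only later rows make up. A row lasts 1/12 s, in which the tool goes at most 41.7 mm and 7.16 degrees, less where a joint would pass 70% of its speed; a pose out of reach is approached as far as the arm can. A call with a gripper value outside its range is refused whole. The fingers move at their own pace and stop on an object; "newtons" is the grip in N (left out, the last holds). Time passes only in rows, so rows that repeat a pose let the fingers close. It gives the time, the measured TCP pose, the force, the opening and the grip force at its end, in the units of the state.
- readout.observe(): the state, without advancing time (a new reading comes with each control period).
- cams.get_image(name): name is "scene" or "top" or "wrist"; returns the picture (384x512x3 uint8, blue, green, red); there is no depth.
- cams.camera_info(name): a dict with "camera_matrix" (3x3 intrinsics, pixels), "R" (3x3) and "t" (3): a world point X has camera coordinates R X + t. Camera axes: x right, y down, z forward; pixel columns grow to the right and rows downward; lengths in m; the calibration is good to about 2 mm. A picture is of the moment at which its call begins: read the wrist's pose just before it. camera_info takes no time and is no camera call; for the wrist camera it gives the pose at the moment of the call.
- job.sign_off(): hands the job in; it is judged then, once.
The state is a dict: "clock": time; "joints": joint angles; "dq": joint speeds; "joint_efforts": joint torques, N m; "position": TCP position; "ee_rot": TCP orientation; "force": force on the tool from outside, world axes, zero at the start; "ft_torque": the same for the moment, N m; "width": opening from 0.0 (shut) to 1.0 (fully open); "gripper_force": force on a finger pad.
Only numpy, scipy, OpenCV 4.12 (cv2) and the standard library are available. Lean on these libraries where they do the work, as an engineer would, in place of code of your own. Each camera call takes 0.05 s, during which the arm holds its last target. There are 200 camera calls.

## Working session

There is one attempt and no reset: what is moved stays moved. The work goes in short steps, Python scripts to look and compute and a tool call to move; the robot and the scene stay as the last step left them, time stands still between calls to the robot, and variables do not carry over. Pictures are saved under pics/ and viewed, at most 11 in all, crops included, and the job is handed in when it is done.

Besides the shell and the picture viewer there is one more tool, called as name(argument=value, ...), one argument or row to a line, values as JSON. drive_tool: Moves the arm, as the interface text tells. Its arguments: {"type":"object","properties":{"commands":{"type":"array"},"newtons":{"type":"number"}},"required":["commands"]}

```bash
mkdir -p pics; python3 - <<'E'
from cell import readout,cams
import cv2,numpy as np
s=readout.observe();print({k:np.round(v,3) for k,v in s.items()})
for n in("scene","top"):
    im=cams.get_image(n);cv2.imwrite(f"pics/{n}0.png",im)
    i=cams.camera_info(n);print(n,np.round(i["camera_matrix"],1).tolist(),np.round(i["R"],3).tolist(),np.round(i["t"],3))
E
```

```text
{'clock': np.float64(0.0), 'joints': array([ 1.12 ,  0.435,  0.025,  1.574, -0.012,  1.134, -0.075]), 'dq': array([-0.001, -0.001, -0.002,  0.001,  0.002, -0.   ,  0.   ]), 'joint_efforts': array([-0.0000e+00, -6.6785e+01,  9.8500e-01, -3.1446e+01, -6.0000e-02,
        4.3000e-02,  0.0000e+00]), 'position': array([ 0.213, -0.587,  0.226]), 'ee_rot': array([-3.093e+00, -5.430e-01,  1.000e-03]), 'force': array([-0.271,  0.894,  1.428]), 'ft_torque': array([-0.011, -0.045, -0.014]), 'gripper_force': np.float64(0.0), 'width': np.float64(0.999)}
scene [[368.8, 0.0, 251.0], [0.0, 368.8, 194.7], [0.0, 0.0, 1.0]] [[0.347, 0.938, 0.001], [0.679, -0.251, -0.69], [-0.647, 0.24, -0.724]] [-0.095 -0.305  1.223]
top [[377.3, 0.0, 253.1], [0.0, 377.3, 186.6], [0.0, 0.0, 1.0]] [[-0.008, -0.999, -0.048], [-0.996, 0.012, -0.085], [0.085, 0.047, -0.995]] [-0.042  0.541  0.868]
```

View pics/scene0.png

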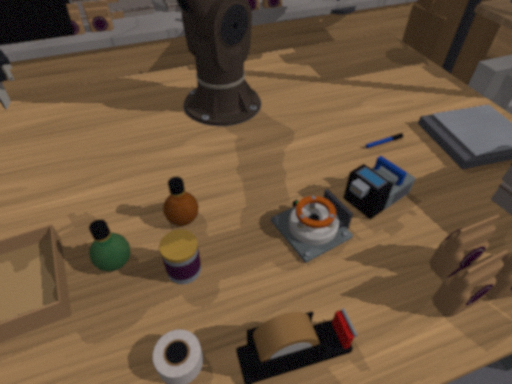

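View pics/top0.png

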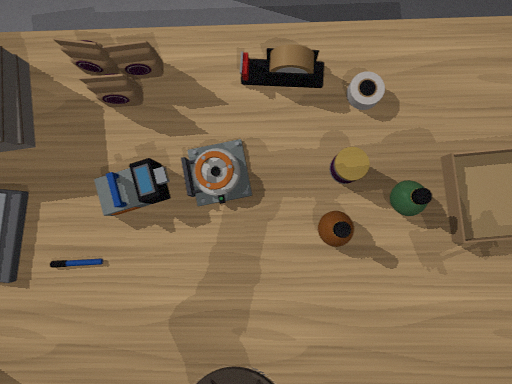

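The scene view shows the amber flask (cap at 177,185), the green flask (98,229), the tin (180,257), the nest ring (315,212) and the head with its blue handle (392,172). In the top view the ring is at (214,170), the handle at (117,190) and the amber cap at (342,229). The head is turned slightly relative to the nest. I'll enlarge the nest and head next.

```bash
cat > h.py <<'E'
import numpy as np,cv2
from cell import readout,cams
from scipy.spatial.transform import Rotation as Ro
def w(name,uv,z,i=None):
    i=i or cams.camera_info(name);K=np.array(i["camera_matrix"]);R=np.array(i["R"]);t=np.array(i["t"])
    c=-R.T@t;d=R.T@np.linalg.inv(K)@np.array([uv[0],uv[1],1.]);return c+d*(z-c[2])/d[2]
def px(name,X,i=None):
    i=i or cams.camera_info(name);p=np.array(i["camera_matrix"])@(np.array(i["R"])@np.array(X)+np.array(i["t"]));return p[:2]/p[2]
E
python3 - <<'E'
from h import *
im=cv2.imread("pics/top0.png");cv2.imwrite("pics/c1.png",cv2.resize(im[125:225,85:260],None,fx=4,fy=4,interpolation=cv2.INTER_CUBIC))
hsv=cv2.cvtColor(im,cv2.COLOR_BGR2HSV)
def blob(n,lo,hi,box,z):
    im=cv2.imread(f"pics/{n}0.png");h=cv2.cvtColor(im,cv2.COLOR_BGR2HSV)
    m=cv2.inRange(h,lo,hi);k=np.zeros_like(m);x0,y0,x1,y1=box;k[y0:y1,x0:x1]=m[y0:y1,x0:x1]
    p=cv2.findNonZero(k).astype(np.float32);e=cv2.minAreaRect(p);print(n,len(p),p.mean((0,1)),e,w(n,e[0],z).round(4))
    return e
blob("top",(5,150,120),(16,255,255),(185,140,245,200),.065)
blob("scene",(5,150,120),(16,255,255),(285,190,345,235),.065)
blob("top",(105,150,60),(125,255,255),(95,160,135,220),.093)
blob("scene",(105,150,60),(125,255,255),(370,150,412,185),.085)
for n,uv in(("top",(342,229)),("scene",(177,185)),("top",(421,196)),("scene",(98,229))):print(n,w(n,uv,.107).round(3))
E
```

```text
top 489 [213.80368 169.79755] ((213.75003051757812, 169.75001525878906), (36.06244659423828, 36.769554138183594), 45.0) [0.5761 0.0389 0.065 ]
scene 363 [315.99173 210.08264] ((316.0, 210.5), (29.0, 36.0), 90.0) [0.5811 0.0385 0.065 ]
top 242 [113.805786 189.80165 ] ((114.89264678955078, 189.65402221679688), (36.028968811035156, 10.209305763244629), 72.75853729248047) [0.5313 0.2541 0.093 ]
scene 236 [391.35168 168.86017] ((389.6922912597656, 170.46151733398438), (32.172611236572266, 13.312806129455566), 33.6900634765625) [0.5439 0.2489 0.085 ]
top [ 0.442 -0.237  0.107]
scene [ 0.441 -0.234  0.107]
top [ 0.509 -0.402  0.107]
scene [ 0.508 -0.405  0.107]
```

View pics/c1.png

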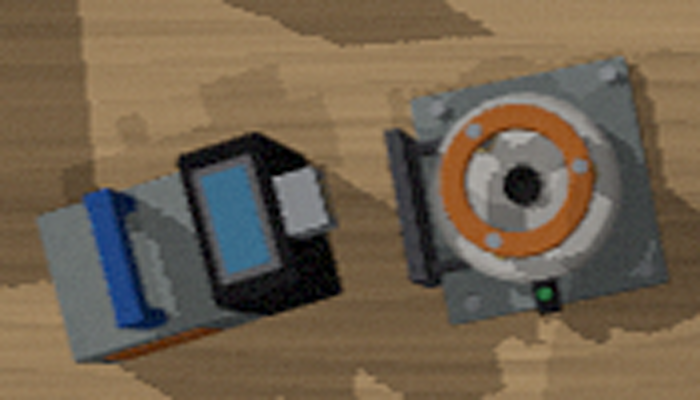

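```bash
python3 - <<'E'
from h import *
def c(p,z):return w("top",(85+p[0]/4-.375,125+p[1]/4-.375),z)[:2]
q=[c(p,.012) for p in((412,98),(627,57),(667,283),(452,323))]
print("plate",np.round(q,4).tolist(),np.mean(q,0).round(4))
def ang(a,b):d=np.array(a)-b;return np.degrees(np.arctan2(d[1],d[0])).round(1)   # x-axis dir
print("plate x-ang",ang(q[1],q[2]),ang(q[0],q[3]),"y-ang-90",ang(q[0],q[1])-90,ang(q[3],q[2])-90, [np.linalg.norm(q[i]-q[i-1]).round(3) for i in range(4)])
d=[c((387,130),.055),c((415,285),.055)];print("dock outer",np.round(d,4).tolist(),ang(*d))
h=[c((85,195),.093),c((120,325),.093),c((107,190),.093),c((135,190+0),.093)];print("handle L",ang(h[0],h[1]),np.round(h[:2],4).tolist())
t=[c((180,157),.092),c((217,300),.092),c((257,132),.092),c((338,292),.03)];print("tower",np.round(t,4).tolist(),ang(t[0],t[1]))
r=[c((38,215),.055),c((78,362),.055)];print("rear",np.round(r,4).tolist(),ang(*r))
s=readout.observe();print(Ro.from_rotvec(s["ee_rot"]).as_matrix().round(3).tolist())
E
```

```text
plate [[0.6345, 0.1107], [0.6573, -0.0202], [0.5203, -0.0433], [0.4978, 0.0857]] [0.5775 0.0333]
plate x-ang 9.6 10.4 y-ang-90 9.900000000000006 9.900000000000006 [np.float64(0.139), np.float64(0.133), np.float64(0.139), np.float64(0.131)]
dock outer [[0.6079, 0.1156], [0.5181, 0.0987]] 10.7
handle L 16.5 [[0.5678, 0.2753], [0.4956, 0.2539]]
tower [[0.5884, 0.2226], [0.5088, 0.2003], [0.6017, 0.1794], [0.5161, 0.15]] 15.6
rear [[0.5613, 0.3199], [0.476, 0.294]] 16.9
[[0.94, 0.341, -0.001], [0.341, -0.94, 0.001], [-0.0, -0.001, -1.0]]
```

The measured sizes match the given ones: base plate 139x132 mm, ring radius and cap heights consistent. The nest yaw is about 10° and the head yaw about 16°. The handle is near (0.534, 0.257). I'll move above it and look with the wrist camera.

drive_tool(
  commands=[
    [[0, 0, 0.065], [59, -68.5, 0], -0.1],
    [[0, 0, 0.065], [59, -68.5, 0], -0.1],
    [[0, 0, 0.065], [59, -68.5, 0], -0.1],
    [[0, 0, 0.065], [59, -68.5, 0], -0.1],
    [[0, 0, 0.065], [59, -68.5, 0], -0.1],
    [[0, 0, 0.065], [59, -68.5, 0], -0.1],
    [[0, 0, 0.065], [59, -68.5, 0], -0.1],
    [[0, 0, 0.065], [59, -68.5, 0], -0.1],
    [[0, 0, 0.065], [59, -68.5, 0], -0.1],
    [[0, 0, 0.065], [59, -68.5, 0], -0.1],
    [[0, 0, 0.065], [59, -68.5, 0], -0.1],
    [[0, 0, 0.065], [59, -68.5, 0], -0.1],
    [[0, 0, 0.065], [59, -68.5, 0], -0.1],
    [[0, 0, 0.065], [59, -68.5, 0], -0.1],
    [[0, 0, 0.065], [59, -68.5, 0], -0.1],
    [[0, 0, 0.065], [59, -68.5, 0], -0.1],
    [[0, 0, 0.065], [59, -68.5, 0], -0.1],
    [[0, 0, 0.065], [59, -68.5, 0], -0.1],
    [[0, 0, 0.065], [59, -68.5, 0], -0.1],
    [[0, 0, 0.065], [59, -68.5, 0], -0.1],
  ],
)

```text
clock: 1.77
position: [0.5093, 0.1931, 0.2264]
ee_rot: [3.11, 0.442, -0.001]
force: [0.7, -0.8, -0.6]
width: 0.453
gripper_force: 0.0
```

```bash
python3 - <<'E'
from h import *
i=cams.camera_info("wrist");im=cams.get_image("wrist");cv2.imwrite("pics/w1.png",im)
np.savez("w1.npz",**{k:np.array(i[k]) for k in("camera_matrix","R","t")})
R=np.array(i["R"]);print("cam at",(-R.T@np.array(i["t"])).round(3),R.round(2).tolist());print(readout.observe()["position"])
E
```

```text
cam at [0.586 0.215 0.384] [[0.28, -0.96, -0.0], [-0.92, -0.27, 0.3], [-0.28, -0.08, -0.96]]
[0.51055258 0.20246904 0.22668852]
```

View pics/w1.png

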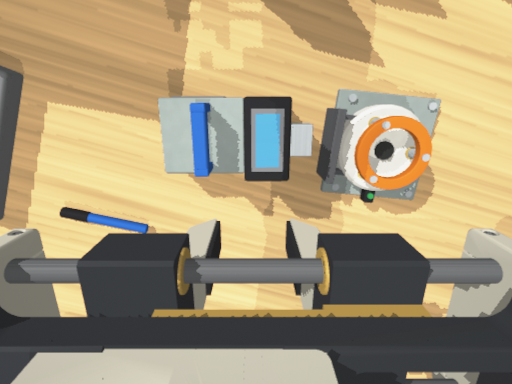

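The wrist view is clear. The handle's top face spans about columns 192-210 and rows 103-176, the tower (245-291, 97-181), the dock plate (320-347, 107-190), and the ring is centred at (394,153). I'll measure these now.

```bash
python3 - <<'E'
from h import *
i=dict(np.load("w1.npz"));im=cv2.imread("pics/w1.png");h=cv2.cvtColor(im,cv2.COLOR_BGR2HSV)
def pts(lo,hi,b):
    m=cv2.inRange(h,lo,hi);k=np.zeros_like(m);k[b[1]:b[3],b[0]:b[2]]=m[b[1]:b[3],b[0]:b[2]]
    n,l,s,_=cv2.connectedComponentsWithStats(k);j=1+s[1:,4].argmax();return cv2.findNonZero((l==j).astype(np.uint8)).astype(np.float32)
p=pts((5,150,120),(16,255,255),(345,105,440,200));e=cv2.fitEllipse(cv2.convexHull(p));print("ring",e[0],e[1],w("",e[0],.065,i).round(4))
def rect(nm,lo,hi,b,z):
    p=pts(lo,hi,b);r=cv2.minAreaRect(p);q=np.array([w("",u,z,i)[:2] for u in cv2.boxPoints(r)])
    print(nm,len(p),cv2.boxPoints(r).round(0).tolist(),q.round(4).tolist(),q.mean(0).round(4),[np.linalg.norm(q[k]-q[k-1]).round(4) for k in range(4)],[np.degrees(np.arctan2(*(q[k]-q[k-1])[::-1])).round(1) for k in range(4)])
rect("handle",(105,150,150),(125,255,255),(180,90,225,190),.093)
rect("handle all",(105,150,60),(125,255,255),(180,90,225,190),.093)
rect("tower",(0,0,0),(180,255,60),(235,90,300,190),.092)
# silhouette: dark bits of dock top
cv2.imwrite("pics/c2.png",cv2.resize(im[85:205,150:350],None,fx=4,fy=4,interpolation=cv2.INTER_CUBIC))
E
```

```text
ring (393.0202331542969, 151.91278076171875) (70.2259292602539, 79.43315887451172) [0.5791 0.0421 0.065 ]
handle 977 [[190.0, 103.0], [204.0, 102.0], [208.0, 175.0], [194.0, 176.0]] [[0.5678, 0.2767], [0.5725, 0.263], [0.4995, 0.2416], [0.4943, 0.2564]] [0.5335 0.2594] [np.float64(0.0762), np.float64(0.0145), np.float64(0.0761), np.float64(0.0156)] [np.float64(15.4), np.float64(-70.9), np.float64(-163.7), np.float64(109.3)]
handle all 1151 [[190.0, 103.0], [209.0, 102.0], [212.0, 175.0], [193.0, 176.0]] [[0.5678, 0.2767], [0.5741, 0.2582], [0.5012, 0.2367], [0.4943, 0.2566]] [0.5343 0.257 ] [np.float64(0.0762), np.float64(0.0195), np.float64(0.076), np.float64(0.021)] [np.float64(15.3), np.float64(-71.1), np.float64(-163.5), np.float64(109.2)]
tower 1616 [[244.0, 179.0], [244.0, 97.0], [290.0, 97.0], [290.0, 179.0]] [[0.506, 0.2021], [0.5889, 0.2254], [0.6019, 0.1807], [0.5202, 0.1533]] [0.5542 0.1904] [np.float64(0.0509), np.float64(0.0861), np.float64(0.0466), np.float64(0.0862)] [np.float64(106.3), np.float64(15.7), np.float64(-73.8), np.float64(-161.5)]
```

View pics/c2.png

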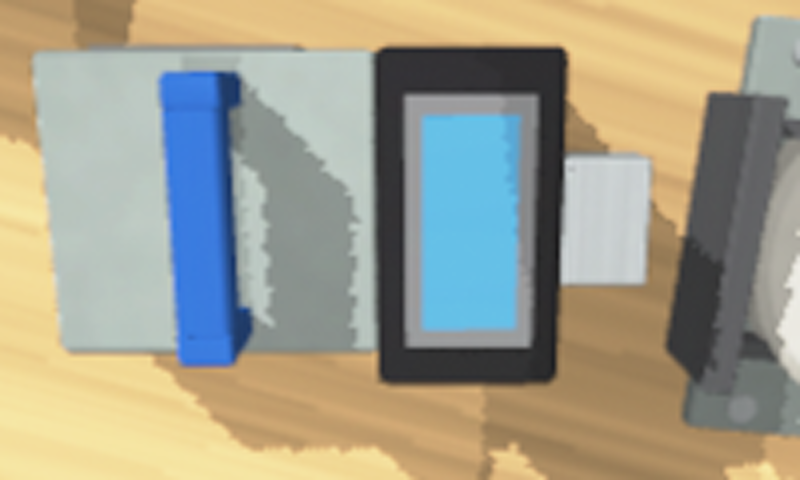

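```bash
python3 - <<'E'
from h import *
i=dict(np.load("w1.npz"))
def c(p,z):return w("",(150+p[0]/4-.375,85+p[1]/4-.375),z,i)[:2]
def seg(n,a,b,z):
    A,B=c(a,z),c(b,z);d=A-B;print(n,A.round(4),B.round(4),"mid",((A+B)/2).round(4),np.linalg.norm(d).round(4),np.degrees(np.arctan2(d[1],d[0])).round(1))
seg("dock outer top",(755,95),(697,380),.055)
seg("tower front",(565,47),(555,382),.092)
seg("tower rear",(376,47),(380,382),.092)
seg("bay rear",(34,54),(66,350),.055)
seg("handle L",(160,75),(179,362),.093)
seg("handle R",(222,75),(234,362),.093)
seg("nozzle",(650,155),(646,284),.092)
E
```

```text
dock outer top [0.6077 0.1187] [0.5229 0.1047] mid [0.5653 0.1117] 0.086 9.4
tower front [0.6027 0.18  ] [0.5185 0.1546] mid [0.5606 0.1673] 0.088 16.8
tower rear [0.5894 0.2259] [0.5049 0.2011] mid [0.5471 0.2135] 0.088 16.4
bay rear [0.5606 0.3206] [0.4773 0.2953] mid [0.5189 0.3079] 0.087 16.9
handle L [0.5675 0.2767] [0.4952 0.2556] mid [0.5314 0.2662] 0.0753 16.3
handle R [0.5719 0.2616] [0.4995 0.2411] mid [0.5357 0.2514] 0.0753 15.8
nozzle [0.5836 0.1503] [0.5513 0.1397] mid [0.5675 0.145 ] 0.0339 18.1
```

drive_tool(
  commands=[
    [[0, 0, 0], [3.8, -4.8, 0], -0.1],
    [[0, 0, 0], [3.8, -4.8, 4], -0.1],
    [[0, 0, 0], [3.8, -4.8, 8], -0.1],
    [[0, 0, 0], [3.8, -4.8, 10], -0.1],
    [[0, 0, 0], [3.8, -4.8, 10], -0.1],
    [[0, 0, 0], [3.8, -4.8, 10], -0.1],
    [[0, 0, 0], [3.8, -4.8, 10], -0.1],
  ],
)

```text
clock: 2.4
position: [0.533, 0.2483, 0.1283]
ee_rot: [-3.11, -0.442, -0.003]
force: [0.4, 0.2, 0.3]
width: 0.451
gripper_force: 0.0
```

drive_tool(
  commands=[
    [[0, 0, 0], [0.3, -1, 0], -0.1],
    [[0, 0, 0], [0.3, -1, 0], -0.1],
    [[0, 0, 0], [0.3, -1, 0], -0.1],
    [[0, 0, 0], [0.3, -1, 0], -0.1],
  ],
)

```text
clock: 2.73
position: [0.5327, 0.2589, 0.1277]
ee_rot: [-3.11, -0.443, -0.002]
force: [0.4, 0.6, 0.1]
width: 0.447
gripper_force: 0.0
```

```bash
python3 - <<'E'
from h import *
i=cams.camera_info("wrist");im=cams.get_image("wrist");cv2.imwrite("pics/w2.png",im)
s=readout.observe();print(s["position"],s["ee_rot"],s["clock"])
np.savez("w2.npz",**{k:np.array(i[k]) for k in("camera_matrix","R","t")})
E
```

```text
[0.53259695 0.25853441 0.1273811 ] [-3.11019583e+00 -4.42617710e-01 -1.57975781e-03] 2.7833
```

View pics/w2.png

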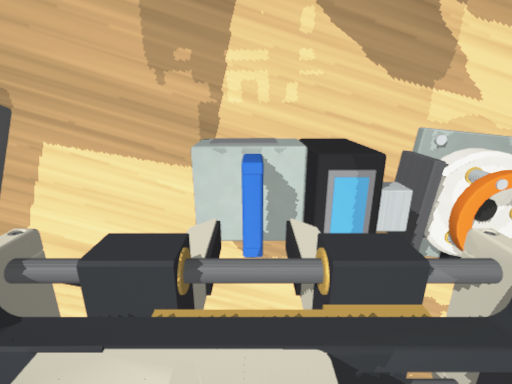

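The handle (columns 243-263) sits midway between the fingertips (221 and 286) and is parallel to them. I'll go down and grip it.

drive_tool(
  commands=[
    [[0, 0, 0], [0.1, 0, 3], -0.1],
    [[0, 0, 0], [0.1, 0, 5], -0.1],
    [[0, 0, 0], [0.1, 0, 6], -0.1],
    [[0, 0, 0], [0.1, 0, 6], -0.1],
    [[0, 0, 0], [0.1, 0, 6], -0.1],
    [[0, 0, 0], [0.1, 0, 6], -0.8],
    [[0, 0, 0], [0.1, 0, 6], -0.8],
    [[0, 0, 0], [0.1, 0, 6], -0.8],
    [[0, 0, 0], [0.1, 0, 6], -0.8],
    [[0, 0, 0], [0.1, 0, 6], -0.8],
    [[0, 0, 0], [0.1, 0, 6], -0.8],
  ],
  newtons=45,
)

```text
clock: 3.7
position: [0.5336, 0.2591, 0.0674]
ee_rot: [-3.11, -0.443, -0.002]
force: [-2.1, 0.0, 5.3]
width: 0.169
gripper_force: 45.0
```

drive_tool(
  commands=[
    [[0, 0, 0.02], [0, 0.6, 0], -0.8],
    [[0, 0, 0.04], [0, 1.2, 0], -0.8],
    [[0, 0, 0.06], [0, 1.8, 0], -0.8],
    [[0, 0, 0.08], [0.1, 2.4, 0], -0.8],
    [[0, 0, 0.1], [0.1, 3, 0], -0.8],
    [[0, 0, 0.108], [0.1, 3.6, 0], -0.8],
    [[0, 0, 0.108], [0.1, 4.2, 0], -0.8],
    [[0, 0, 0.108], [0.1, 4.6, 0], -0.8],
    [[0, 0, 0.108], [0.1, 4.6, 0], -0.8],
    [[0, 0, 0.108], [0.1, 4.6, 0], -0.8],
    [[0, 0, 0.108], [0.1, 4.6, 0], -0.8],
  ],
)

```text
clock: 4.62
position: [0.5476, 0.2154, 0.0674]
ee_rot: [-3.129, -0.273, -0.002]
force: [-0.9, 2.0, 5.2]
width: 0.172
gripper_force: 45.0
```

```bash
python3 - <<'E'
from h import *
i=cams.camera_info("wrist");im=cams.get_image("wrist");tp=cams.get_image("top")
s=readout.observe();print(s["position"],s["ee_rot"],s["force"],s["clock"])
np.savez("w3.npz",**{k:np.array(i[k]) for k in("camera_matrix","R","t")});cv2.imwrite("pics/top3.png",tp)
cv2.imwrite("pics/w3.png",im);a=cv2.resize(im[110:270,285:485],(800,640)[:2])[:600]
cv2.imwrite("pics/c3.png",a)
E
```

```text
[0.54765619 0.2154647  0.06741008] [-3.12859638e+00 -2.73196593e-01 -2.28355045e-03] [-0.46675046  1.31340848  5.14550024] 4.7167
```

View pics/c3.png

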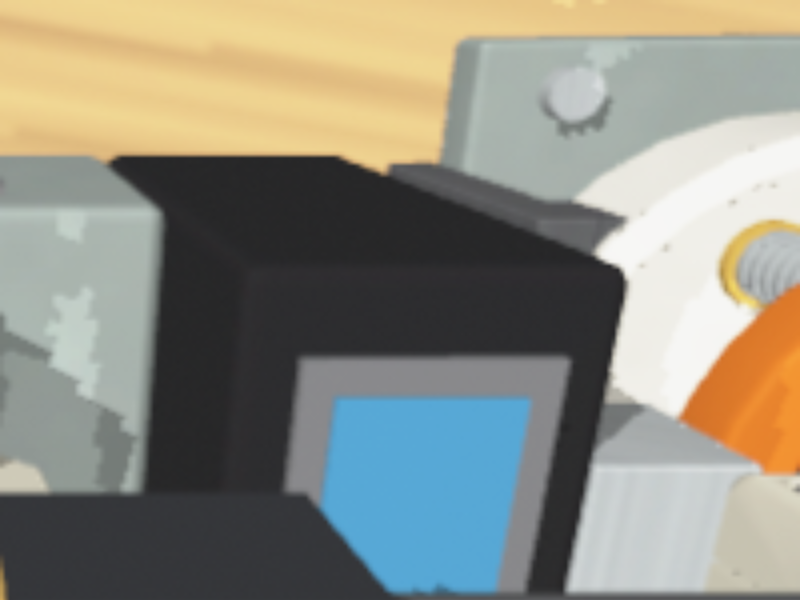

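The head is now parallel to the nest, with a small gap left at the dock plate. I'll push it in slowly.

drive_tool(
  commands=[
    [[0, 0, 0], [0, 0.2, 0], -0.8],
    [[0, 0, 0], [0, 0.4, 0], -0.8],
    [[0, 0, 0], [0, 0.6, 0], -0.8],
    [[0, 0, 0], [0, 0.7, 0], -0.8],
    [[0, 0, 0], [0, 0.8, 0], -0.8],
    [[0, 0, 0], [0, 0.8, 0], -0.8],
    [[0, 0, 0], [0, 0.8, 0], -0.8],
  ],
)

```text
clock: 5.3
position: [0.5488, 0.2087, 0.0674]
ee_rot: [-3.127, -0.275, -0.002]
force: [-0.4, 5.8, 4.7]
width: 0.168
gripper_force: 45.0
```

drive_tool(
  commands=[
    [[0, 0, 0], [0, 0.1, 0], -0.8],
    [[0, 0, 0], [0, 0.2, 0], -0.8],
    [[0, 0, 0], [0, 0.3, 0], -0.8],
    [[0, 0, 0], [0, 0.4, 0], -0.8],
    [[0, 0, 0], [0, 0.4, 0], -0.8],
  ],
)

```text
clock: 5.72
position: [0.5487, 0.2065, 0.0674]
ee_rot: [-3.125, -0.277, -0.002]
force: [-3.1, 9.3, 3.4]
width: 0.171
gripper_force: 45.0
```

drive_tool(
  commands=[
    [[0, 0, 0], [0, 0.1, 0], -0.8],
    [[0, 0, 0], [0, 0.2, 0], -0.8],
    [[0, 0, 0], [0, 0.3, 0], -0.8],
    [[0, 0, 0], [0, 0.4, 0], -0.8],
    [[0, 0, 0], [0, 0.4, 0], -0.8],
    [[0, 0, 0], [0, 0.4, 0], -0.8],
  ],
)

```text
clock: 6.22
position: [0.5485, 0.2061, 0.0676]
ee_rot: [-3.121, -0.281, -0.002]
force: [-5.6, 19.1, 4.0]
width: 0.169
gripper_force: 45.0
```

The head has stalled on the plate at about 19 N of push, and its position agrees with the dock estimate. I'll ease off, release and rise.

drive_tool(
  commands=[
    [[0, 0, 0], [0, -0.2, 0], -0.8],
    [[0, 0, 0], [0, -0.4, 0], -0.8],
    [[0, 0, 0], [0, -0.4, 0], -0.25],
    [[0, 0, 0], [0, -0.4, 0], -0.25],
    [[0, 0, 0], [0, -0.4, 0], -0.25],
    [[0, 0, 0], [0, -0.4, -2], -0.25],
    [[0, 0, 0], [0, -0.4, -4], -0.25],
    [[0, 0, 0], [0, -0.4, -8], -0.25],
    [[0, 0, 0], [0, -0.4, -12], -0.25],
    [[0, 0, 0], [0, -0.4, -16], -0.25],
    [[0, 0, 0], [0, -0.4, -16], -0.25],
    [[0, 0, 0], [0, -0.4, -16], -0.25],
  ],
)

```text
clock: 7.22
position: [0.5506, 0.2028, 0.2291]
ee_rot: [-3.129, -0.272, -0.007]
force: [0.9, -0.8, -0.7]
width: 0.373
gripper_force: 0.0
```

```bash
python3 - <<'E'
from h import *
i=cams.camera_info("wrist");im=cams.get_image("wrist")
s=readout.observe();print(s["position"],s["ee_rot"],s["force"],s["clock"])
np.savez("w4.npz",**{k:np.array(i[k]) for k in("camera_matrix","R","t")})
cv2.imwrite("pics/w4.png",im)
E
```

```text
[0.54954704 0.20218031 0.22698983] [3.12924724e+00 2.71868448e-01 1.78036177e-03] [-0.74461141 -0.53276392  0.11198389] 7.2667
```

View pics/w4.png

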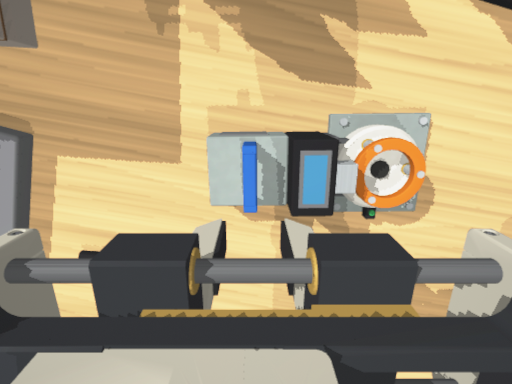

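The head is against the plate, with the nozzle (335-357, 163-193) beside the ring (390,172). I'll check the numbers: square, centred, and the ring axis.

```bash
python3 - <<'E'
from h import *
i=dict(np.load("w4.npz"));im=cv2.imread("pics/w4.png");h=cv2.cvtColor(im,cv2.COLOR_BGR2HSV)
def pts(lo,hi,b):
    m=cv2.inRange(h,lo,hi);k=np.zeros_like(m);k[b[1]:b[3],b[0]:b[2]]=m[b[1]:b[3],b[0]:b[2]]
    n,l,s,_=cv2.connectedComponentsWithStats(k);j=1+s[1:,4].argmax();return cv2.findNonZero((l==j).astype(np.uint8)).astype(np.float32)
e=cv2.fitEllipse(cv2.convexHull(pts((5,150,120),(16,255,255),(345,125,440,220))));ring=w("",e[0],.063,i)[:2];print("ring",e,ring.round(4))
for nm,lo,hi,b,z in(("handle",(105,150,150),(125,255,255),(235,130,265,220),.093),("screen",(95,100,120),(106,255,255),(290,140,335,215),.092),("tower",(0,0,0),(180,255,70),(280,125,340,220),.092),("baseplate?",(70,5,90),(110,60,200),(325,110,435,215),.012)):
    p=pts(lo,hi,b);r=cv2.boxPoints(cv2.minAreaRect(p));q=np.array([w("",u,z,i)[:2] for u in r]);L=[np.linalg.norm(q[k]-q[k-1]) for k in range(4)]
    a=[np.degrees(np.arctan2(*(q[k]-q[k-1])[::-1]))%90 for k in range(4)]
    c=q.mean(0);Y=np.array([-np.sin(.175),np.cos(.175)]);X=np.array([Y[1],-Y[0]]);print(nm,c.round(4),np.round(L,4),np.round(a,1),"nest xy",((c-ring)@X).round(4),((c-ring)@Y).round(4))
E
```

```text
ring ((388.2279968261719, 172.18789672851562), (67.71387481689453, 75.82870483398438), 60.43624496459961) [0.5792 0.0407]
handle [0.5509 0.2065] [0.0791 0.0139 0.0791 0.015 ] [ 9.4 10.  10.2 10. ] nest xy 0.001 0.1682
screen [0.5612 0.1345] [0.0265 0.0565 0.0251 0.0567] [ 7.3 10.5  7.4 11.9] nest xy -0.0015 0.0956
tower [0.5656 0.138 ] [0.0615 0.095  0.0562 0.0953] [10.  12.  10.  15.2] nest xy 0.0035 0.0982
baseplate? [0.6288 0.0459] [0.1381 0.0518 0.1324 0.0532] [ 2.5  6.7  2.8 12.8] nest xy 0.0497 -0.0035
```

The head is docked: in the nest frame the handle is at (1, 168) mm against a nominal (0, 169), and it is square. The ring axis is about (0.579, 0.040). Next is the amber flask.

drive_tool(
  commands=[
    [[0, 0, 0], [-18.2, 41.3, 0], 0.4],
    [[0, 0, 0], [-18.2, 41.3, 0], 0.4],
    [[0, 0, 0], [-18.2, 41.3, 0], 0.4],
    [[0, 0, 0], [-18.2, 41.3, 0], 0.4],
    [[0, 0, 0], [-18.2, 41.3, 0], 0.4],
    [[0, 0, 0], [-18.2, 41.3, 0], 0.4],
    [[0, 0, 0], [-18.2, 41.3, 0], 0.4],
    [[0, 0, 0], [-18.2, 41.3, 0], 0.4],
    [[0, 0, 0], [-18.2, 41.3, 0], 0.4],
    [[0, 0, 0], [-18.2, 41.3, 0], 0.4],
    [[0, 0, 0], [-18.2, 41.3, 0], 0.4],
    [[0, 0, 0], [-18.2, 41.3, 0], 0.4],
    [[0, 0, 0], [-18.2, 41.3, 0], 0.4],
    [[0, 0, 0], [-18.2, 41.3, 0], 0.4],
    [[0, 0, 0], [-18.2, 41.3, 0], 0.4],
    [[0, 0, 0], [-18.2, 41.3, 0], 0.4],
    [[0, 0, 0], [-18.2, 41.3, 0], 0.4],
  ],
)

```text
clock: 8.68
position: [0.442, -0.2342, 0.2265]
ee_rot: [-3.129, -0.277, 0.0]
force: [0.4, 0.2, -0.5]
width: 0.702
gripper_force: 0.0
```

```bash
python3 - <<'E'
from h import *
i=cams.camera_info("wrist");im=cams.get_image("wrist")
s=readout.observe();print(s["position"],s["ee_rot"],s["force"],s["clock"],s["width"])
np.savez("w5.npz",**{k:np.array(i[k]) for k in("camera_matrix","R","t")})
print("expect cap at",px("",(.4415,-.236,.122),i))
cv2.imwrite("pics/w5.png",im)
E
```

```text
[ 0.44200567 -0.23435318  0.22662243] [-3.12918551e+00 -2.76864604e-01  2.06669535e-04] [ 0.71664018 -0.01979159 -0.60961754] 8.7333 0.6995426320366889
expect cap at [254.39093564 187.08164275]
```

View pics/w5.png

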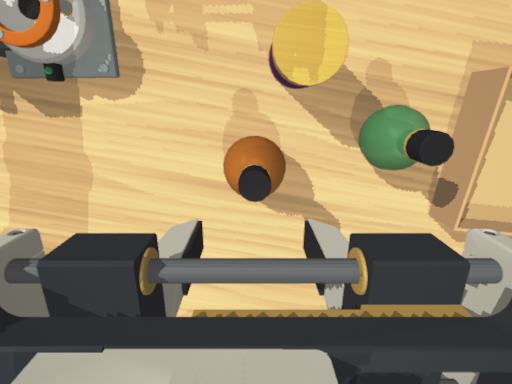

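The amber stopper is at (255,185), within 2 px of the prediction and centred between the fingers. The green flask and the tin are clear. I'll go down and grip.

drive_tool(
  commands=[
    [[0, 0, 0], [0.1, 0.2, 4], 0.4],
    [[0, 0, 0], [0.1, 0.2, 8], 0.4],
    [[0, 0, 0], [0.1, 0.2, 11], 0.4],
    [[0, 0, 0], [0.1, 0.2, 13], 0.4],
    [[0, 0, 0], [0.1, 0.2, 13.8], 0.4],
    [[0, 0, 0], [0.1, 0.2, 13.8], 0.4],
    [[0, 0, 0], [0.1, 0.2, 13.8], 0.4],
    [[0, 0, 0], [0.1, 0.2, 13.8], -0.6],
    [[0, 0, 0], [0.1, 0.2, 13.8], -0.6],
    [[0, 0, 0], [0.1, 0.2, 13.8], -0.6],
    [[0, 0, 0], [0.1, 0.2, 13.8], -0.6],
    [[0, 0, 0], [0.1, 0.2, 13.8], -0.6],
    [[0, 0, 0], [0.1, 0.2, 13.8], -0.6],
    [[0, 0, 0], [0.1, 0.2, 13.8], -0.6],
  ],
  newtons=45,
)

```text
clock: 9.9
position: [0.4433, -0.237, 0.0891]
ee_rot: [3.129, 0.274, 0.001]
force: [-0.8, 1.8, 6.1]
width: 0.362
gripper_force: 45.0
```

drive_tool(
  commands=[
    [[0, 0, 0], [0, 0, -2], -0.6],
    [[0, 0, 0], [0, 0, -5], -0.6],
    [[0, 0, 0], [0, 0, -9], -0.6],
    [[0, 0, 0], [0, 0, -13], -0.6],
    [[0, 0, 0], [0, 0, -15], -0.6],
    [[0, 0, 0], [3, -4.2, -15], -0.6],
    [[0, 0, 0], [5, -7, -15], -0.6],
    [[0, 0, 0], [7, -9.6, -15], -0.6],
    [[0, 0, 0], [9, -12.4, -15], -0.6],
    [[0, 0, 0], [11, -15.1, -15], -0.6],
    [[0, 0, 0], [13, -17.9, -15], -0.6],
    [[0, 0, 0], [15, -20.6, -15], -0.6],
    [[0, 0, 0], [17, -23.3, -15], -0.6],
    [[0, 0, 0], [18.2, -24.9, -15], -0.6],
    [[0, 0, 0], [18.2, -24.9, -15], -0.6],
    [[0, 0, 0], [18.2, -24.9, -15], -0.6],
    [[0, 0, 0], [18.2, -24.9, -15], -0.6],
  ],
)

```text
clock: 11.32
position: [0.5783, 0.0386, 0.2378]
ee_rot: [3.129, 0.273, -0.003]
force: [0.0, -1.5, -4.9]
width: 0.364
gripper_force: 45.0
```

```bash
python3 - <<'E'
from h import *
i=cams.camera_info("wrist");im=cams.get_image("wrist");sc=cams.get_image("scene")
s=readout.observe();print({k:np.round(s[k],4) for k in("position","ee_rot","force","clock","width","gripper_force")})
p=px("scene",(.579,.04,.1)).astype(int);print(p)
a=cv2.resize(sc[p[1]-75:p[1]+75,p[0]-75:p[0]+75],(400,400));b=cv2.resize(im[60:260,200:400] ,(400,400))
cv2.imwrite("pics/c6.png",np.hstack([a,b]))
E
```

```text
{'position': array([0.5784, 0.038 , 0.2383]), 'ee_rot': array([ 3.1289e+00,  2.7090e-01, -1.9000e-03]), 'force': array([ 0.0282,  0.354 , -3.722 ]), 'clock': np.float64(11.4167), 'width': np.float64(0.3594), 'gripper_force': np.float64(44.999)}
[318 198]
```

View pics/c6.png

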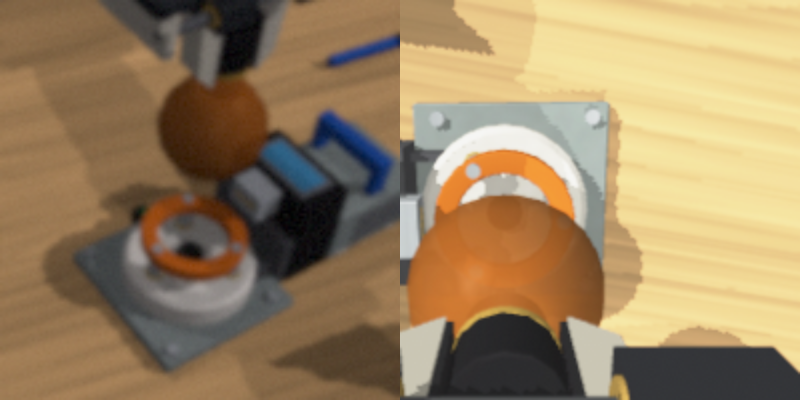

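The flask hangs upright over the ring, with the head's nozzle clear. I'll lower it to just above contact.

drive_tool(
  commands=[
    [[0, 0, 0], [0.1, -0.2, 2], -0.6],
    [[0, 0, 0], [0.1, -0.2, 4], -0.6],
    [[0, 0, 0], [0.1, -0.2, 6], -0.6],
    [[0, 0, 0], [0.1, -0.2, 7.5], -0.6],
    [[0, 0, 0], [0.1, -0.2, 8.2], -0.6],
    [[0, 0, 0], [0.1, -0.2, 8.5], -0.6],
    [[0, 0, 0], [0.1, -0.2, 8.5], -0.6],
    [[0, 0, 0], [0.1, -0.2, 8.5], -0.6],
  ],
)

```text
clock: 12.08
position: [0.5802, 0.0416, 0.1546]
ee_rot: [3.13, 0.273, 0.002]
force: [0.1, 0.4, -4.2]
width: 0.363
gripper_force: 45.0
```

drive_tool(
  commands=[
    [[0, 0, 0], [0, 0, 0.2], -0.6],
    [[0, 0, 0], [0, 0, 0.4], -0.6],
    [[0, 0, 0], [0, 0, 0.6], -0.6],
    [[0, 0, 0], [0, 0, 0.8], -0.6],
    [[0, 0, 0], [0, 0, 0.8], -0.6],
    [[0, 0, 0], [0, 0, 0.8], -0.6],
  ],
)

```text
clock: 12.58
position: [0.5799, 0.0417, 0.1461]
ee_rot: [3.129, 0.274, 0.001]
force: [-0.2, -1.4, 1.5]
width: 0.36
gripper_force: 45.0
```

drive_tool(
  commands=[
    [[0, 0, 0], [-0.1, 0.1, 0.1], -0.6],
    [[0, 0, 0], [-0.1, 0.1, 0.2], -0.6],
    [[0, 0, 0], [-0.1, 0.1, 0.4], -0.6],
    [[0, 0, 0], [-0.1, 0.1, 0.6], -0.6],
    [[0, 0, 0], [-0.1, 0.1, 0.8], -0.6],
    [[0, 0, 0], [-0.1, 0.1, 1], -0.6],
    [[0, 0, 0], [-0.1, 0.1, 1.2], -0.6],
    [[0, 0, 0], [-0.1, 0.1, 1.2], -0.6],
    [[0, 0, 0], [-0.1, 0.1, 1.2], -0.6],
  ],
)

```text
clock: 13.33
position: [0.5792, 0.0405, 0.134]
ee_rot: [3.129, 0.274, 0.001]
force: [-1.9, -2.4, 8.0]
width: 0.363
gripper_force: 45.0
```

drive_tool(
  commands=[
    [[0, 0, 0], [0, 0, 0.1], -0.6],
    [[0, 0, 0], [0, 0, 0.2], -0.6],
    [[0, 0, 0], [0, 0, 0.3], -0.6],
    [[0, 0, 0], [0, 0, 0.4], -0.6],
    [[0, 0, 0], [0, 0, 0.5], -0.6],
    [[0, 0, 0], [0, 0, 0.5], -0.6],
    [[0, 0, 0], [0, 0, 0.5], -0.6],
    [[0, 0, 0], [0, 0, 0.5], -0.6],
  ],
)

```text
clock: 14.0
position: [0.5805, 0.0406, 0.1324]
ee_rot: [3.129, 0.273, 0.007]
force: [-7.8, -5.6, 35.7]
width: 0.36
gripper_force: 45.0
```

The ring is on its stop: force rose sharply at about 1.6 mm of further travel. I'll ease to a moderate press and check.

drive_tool(
  commands=[
    [[0, 0, 0], [0, 0, -0.1], -0.6],
    [[0, 0, 0], [0, 0, -0.2], -0.6],
    [[0, 0, 0], [0, 0, -0.2], -0.6],
    [[0, 0, 0], [0, 0, -0.2], -0.6],
    [[0, 0, 0], [0, 0, -0.2], -0.6],
  ],
)

```text
clock: 14.42
position: [0.5799, 0.0405, 0.1326]
ee_rot: [3.129, 0.273, 0.004]
force: [-5.1, -4.0, 20.7]
width: 0.363
gripper_force: 45.0
```

```bash
python3 - <<'E'
from h import *
im=cams.get_image("wrist");sc=cams.get_image("scene")
s=readout.observe();print({k:np.round(s[k],4) for k in("position","ee_rot","force","clock","width","gripper_force")})
p=px("scene",(.579,.06,.1)).astype(int)
a=cv2.resize(sc[p[1]-75:p[1]+75,p[0]-75:p[0]+75],(400,400));b=cv2.resize(im[60:260,200:400] ,(400,400))
cv2.imwrite("pics/c7.png",np.hstack([a,b]))
E
```

```text
{'position': array([0.5799, 0.0404, 0.1327]), 'ee_rot': array([3.1289, 0.2732, 0.0044]), 'force': array([-4.3089, -3.3755, 20.9106]), 'clock': np.float64(14.5167), 'width': np.float64(0.3629), 'gripper_force': np.float64(45.0043)}
```

View pics/c7.png

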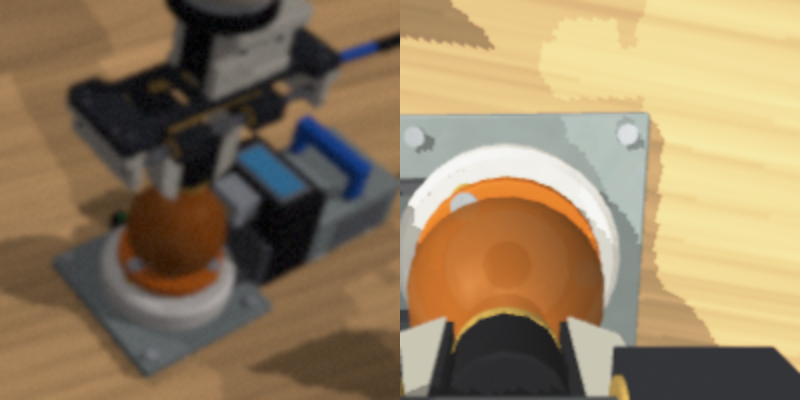

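The flask sits upright in the ring, which is fully down, with about 21 N at the wrist. The head is still docked. I'm handing it in.

```bash
python3 -c "
from cell import job
print(job.sign_off())"
```

```text
the job is handed in; nothing more can be done
None
```

I handed the job in at 14.5 s of the 48 s. The print head is flush against the dock plate, and the amber flask is held upright with the ring on its stop at about 21 N at the wrist; no verdict came back.

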